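Make up the match kit and the garden kit

TASK

Make up two cricket kits from the stock in the middle of the shelf. For the match kit, set the large white ball on the cork ring in the green basket and lay both long bails side by side, flat and lengthwise, in the empty bay next to it; for the garden kit, set the small white ball on the cork ring in the wooden tray and lay just one of the short bails flat and lengthwise in the bay next to it. Leave the other short bail where it lies, and do not disturb the blue key bowl or the coaster.

Things in the scene. Friction and masses are not known exactly. Their poses are not given: they have to be found in the camera images.
- basket: Fixed open green plastic basket, 208 (x) by 146 (y) mm, walls 5 thick, 34 high (all in mm); origin: centre of underside, floor at z=4. Divider (top z=18) at x=+17..21. Bail bay x=-99..+17, y=-68..68: bails lie along y (lanes x=-63 and -19 leave room for fingers). Ball bay x=+21..99 with fixed cork ring at x=+60, y=0 (inside 40, outside 54, 8 high); large ball on it has its centre at z=38.
- tray: Fixed open dark wooden tray, 146 (x) by 116 (y) mm, walls 6 thick, 22 high (all in mm); origin: centre of underside, floor at z=6. Divider (top z=20) at x=+5..9. Bail bay x=-67..+5 (middle -31), y=-52..52: the bail lies along y. Ball bay x=+9..67 with fixed cork ring at x=+38, y=0 (inside 26, outside 40, 6 high); small ball on it has its centre at z=30.
- large_ball: Large smooth white ball, 66 mm in diameter, about 130 g, origin at its centre. It starts on a fixed cork ring on the shelf (54 mm outside diameter, 8 mm high), centre 34 mm above the shelf. It rolls if set on a flat place.
- small_ball: Small smooth white ball, 44 mm in diameter, about 45 g, origin at its centre. It starts on a fixed cork ring on the shelf (40 mm outside diameter, 6 mm high), centre 24 mm above the shelf. It rolls if set on a flat place.
- long_bail_a: Wooden bail: a square barrel 16 mm thick with rounded edges, 54 mm long, with a round spigot 10 mm thick at each end; 110 mm long over all, about 25 g. Origin at its very centre, x along its length. It starts flat on the shelf (centre 8 mm up), pointing roughly left-right. One of the two alike long bails.
- long_bail_b: Wooden bail: a square barrel 16 mm thick with rounded edges, 54 mm long, with a round spigot 10 mm thick at each end; 110 mm long over all, about 25 g. Origin at its very centre, x along its length. It starts flat on the shelf (centre 8 mm up), pointing roughly left-right. One of the two alike long bails.
- short_bail_a: Wooden bail: a square barrel 16 mm thick with rounded edges, 34 mm long, with a round spigot 10 mm thick at each end; 70 mm long over all, about 25 g. Origin at its very centre, x along its length. It starts flat on the shelf (centre 8 mm up), pointing roughly left-right. One of the two alike short bails; either will do for the garden kit.
- short_bail_b: Wooden bail: a square barrel 16 mm thick with rounded edges, 34 mm long, with a round spigot 10 mm thick at each end; 70 mm long over all, about 25 g. Origin at its very centre, x along its length. It starts flat on the shelf (centre 8 mm up), pointing roughly left-right. One of the two alike short bails; either will do for the garden kit.
- key_bowl: Bystander: blue ceramic bowl, 110 mm across the rim, 45 mm high, loose on the shelf beyond the stock. Origin: centre of its underside.
- coaster: Bystander: round white ceramic coaster, 100 mm across, 8 mm thick, loose on the shelf beyond the stock. Origin: centre of its underside.
Not all that is in view belongs to the job. What is shaped like the long_bail_a but red or turquoise is not meant.

How it is judged:
By the outcome, as a careful person would: the job done as asked, in the order asked, and still so for the second after the job is handed in, with the robot touching nothing.
It also fails if it takes over 115 s, if anything falls off the work surface, if the arm or the gripper's body presses on something with over 40 N, if the wrist force passes 120 N, or if a joint passes its speed limit or range.

ROBOT

A 6-joint arm with a two-finger parallel gripper is mounted at the origin on the work surface. World frame = base frame: x ahead of the robot, y to its left, z up, the work surface at z = 0. Lengths are in m, angles in rad, forces in N, time in s.
With the tool pointing down it reaches from about 0.425 to 0.95 m from the base axis. Payload 3.5 kg.
Tool frame: the origin (TCP) lies midway between the tips of the shut fingers; the grasp point (between the pads) lies 19 mm behind it (ctrl.hold_point_z is the distance from the TCP to the grasp point, in m); z points along the fingers, y is the line along which they close (so a half turn about z gives the same grasp; the last joint's range is limited). The gripper opens to 85 mm and grips with 20 to 120 N. Pads are 22 mm wide; open, the fingers measure 114 mm over their backs; the gripper's body (76 mm by 85 mm) begins 54 mm behind the grasp point. The pads swing forward as they close: fully open they stand 13 mm farther back than shut.
Start: joints at [1.119, 0.286, 1.577, -0, 1.279, -0.15], TCP at [0.201, 0.644, 0.205] pointing down, gripper open.
Joint ranges: [-2.77, 2.77], [-0.9, 2.22], [0.21, 2.48], [-1.53, 4.67], [0.24, 2.81], [-2.84, 2.84]. Speed limits (rad/s): [2.79, 2.79, 3.14, 3.14, 3.14, 3.14].

INTERFACE

Orientations are given as a unit quaternion [x, y, z, w].
In Python, from plant import readout, cams, sign_off, ctrl gives the robot as it stands. The module is installed in compiled form; this text tells all that it offers.
- The arm moves only by the tool step_arm, never from a script. Its argument "increments" is a list of rows, each a list of 2 entries, a list of its own where there are three numbers: the shift along the world's x, y, z in mm, then the turn, a rotation vector about the world's x, y, z in rad. In form: [[[x, y, z], [rx, ry, rz]], ...]. A call has 1 to 8 rows; each row shifts and turns the commanded pose from where the row before left it; what a row does not reach is not made up. A row lasts 1/12 s, in which the tool goes at most 41.7 mm and 7.16 degrees, less where a joint would pass 70% of its speed; a pose out of reach is approached as far as the arm can. A call is refused whole if a number of a shift passes 41.7 or a number of a turn 0.125, either way. A call with a gripper value outside its range is refused whole. "fingers" is the opening, from -1 (shut) to 1 (fully open), set as the call begins (left out, the last holds). The fingers move at their own pace and stop on an object; "grip_force" is the grip in N (left out, the last holds). Time passes only in rows, so rows that do not move let the fingers close. It gives the time, the measured TCP pose, the force, the opening and the grip force at its end, in the units of the state.
- readout.get_state(): the state, without advancing time (a new reading comes with each control period).
- cams.read_camera(name): name is "scene" or "top" or "wrist"; returns the picture (384x512x3 uint8, red, green, blue); there is no depth.
- cams.get_calibration(name): a dict with "fx", "fy", "cx", "cy" (pixels), "eye" and "rotation" of the camera in the world; the wrist camera has in their place "T_tool_cam" (4x4, takes a point from camera to tool coordinates, whose origin is the TCP and whose axes are the flange's). Camera axes: x right, y up, looking along -z (the intrinsics and any distortion apply to the point x, -y, -z); pixel columns grow to the right and rows downward; lengths in m; the calibration is good to about 2 mm. A picture is of the moment at which its call begins: read the wrist's pose just before it. get_calibration takes no time and is no camera call.
- sign_off(): hands the job in; it is judged then, once.
The state is a dict: "time": time; "qpos": joint angles; "dq": joint speeds; "joint_efforts": joint torques, N m; "eef_pos": TCP position; "tcp_rot": TCP orientation; "contact_force": force on the tool from outside, world axes, zero at the start; "wrist_torque": the same for the moment, N m; "opening": opening from 0.0 (shut) to 1.0 (fully open); "finger_force": force on a finger pad.
Only numpy, scipy, OpenCV 4.12 (cv2) and the standard library are available. Lean on these libraries where they do the work, as an engineer would, in place of code of your own. Each camera call takes 0.05 s, during which the arm holds its last target. There are 200 camera calls.

## Working session

There is one attempt and no reset: what is moved stays moved. The work goes in short steps, Python scripts to look and compute and a tool call to move; the robot and the scene stay as the last step left them, time stands still between calls to the robot, and variables do not carry over. Pictures are saved under pics/ and viewed, at most 14 in all, crops included, and the job is handed in when it is done.

Besides the shell and the picture viewer there is one more tool, called after ">>>" as name(argument=value, ...) on one line, values as JSON. step_arm: Moves the arm, as the interface text tells. Its arguments: {"type":"object","properties":{"increments":{"type":"array","items":{"type":"array"}},"fingers":{"type":"number"},"grip_force":{"type":"number"}},"required":["increments"]}

```bash
mkdir -p pics
python3 - <<'E'
from plant import readout,cams,ctrl
import cv2,numpy as np
np.set_printoptions(precision=4,suppress=True)
for n in ("scene","top"):
    im=cams.read_camera(n); cv2.imwrite(f"pics/{n}0.png",im[:,:,::-1])
for n in ("scene","top","wrist"): print(n,cams.get_calibration(n))
print(readout.get_state(),ctrl.hold_point_z)
E
```

```text
scene {'fx': 427.38608585185546, 'fy': 427.38608585185546, 'cx': 252.80819818040968, 'cy': 194.28853862736477, 'eye': array([ 1.163 , -0.6589,  0.8435]), 'rotation': array([0.3794, 0.1357, 0.322 , 0.8567])}
top {'fx': 469.50046170775323, 'fy': 469.50046170775323, 'cx': 261.27706091477364, 'cy': 194.552382909406, 'eye': array([0.3736, 0.0148, 1.0652]), 'rotation': array([-0.0714,  0.0779,  0.737 , -0.6676])}
wrist {'fx': 332.70129293698824, 'fy': 332.70129293698824, 'cx': 260.26646252576177, 'cy': 186.03599533824942, 'T_tool_cam': array([[-0.0004,  0.9514,  0.308 ,  0.0794],
       [ 1.    ,  0.0003,  0.0003, -0.0007],
       [ 0.0002,  0.308 , -0.9514, -0.1696],
       [ 0.    ,  0.    ,  0.    ,  1.    ]])}
{'time': 0.1, 'qpos': array([ 1.119 ,  0.2871,  1.578 , -0.    ,  1.2786, -0.15  ]), 'dq': array([ 0.0004, -0.0008, -0.0036,  0.0021, -0.0027,  0.0001]), 'joint_efforts': array([  0.0013, -40.7294, -29.37  ,  -0.0001,   0.0034,  -0.    ]), 'eef_pos': array([0.2003, 0.6439, 0.2041]), 'tcp_rot': array([ 0.1503,  0.9886, -0.001 , -0.0003]), 'contact_force': array([-0.1916, -0.6432,  0.6652]), 'wrist_torque': array([-0.0019, -0.0331, -0.054 ]), 'finger_force': 0.0, 'opening': 0.9964856027481019} 0.0187
```

View pics/top0.png

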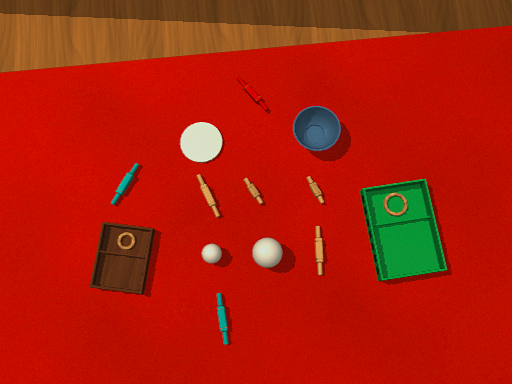

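View pics/scene0.png

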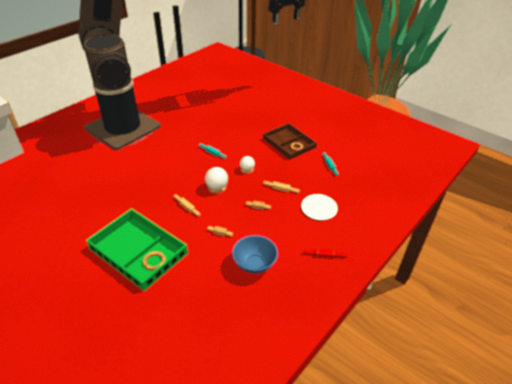

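Candidates in the top view are:
- **Long wooden bails:** (208,195) and (319,250). The lookalikes are turquoise (125,184) and (222,318), and red (253,95), all rejected.
- **Short wooden bails:** (254,191) and (315,190).
- **Balls:** large at (267,252), small at (211,253). The white coaster at (201,142) is not a ball.
- **Containers:** basket ring at (396,204), tray ring at (126,241).

Next I'll measure these and check them in a close crop.

```bash
cat > h.py <<'E'
from plant import readout,cams,ctrl
import cv2,numpy as np
from scipy.spatial.transform import Rotation as R
np.set_printoptions(precision=4,suppress=True)
def pose(n,st=None):
    c=cams.get_calibration(n)
    if n!="wrist": return c,np.array(c["eye"]),R.from_quat(c["rotation"]).as_matrix()
    st=st or readout.get_state(); T=np.eye(4); T[:3,:3]=R.from_quat(st["tcp_rot"]).as_matrix(); T[:3,3]=st["eef_pos"]
    T=T@c["T_tool_cam"]; return c,T[:3,3],T[:3,:3]
def cast(n,px,z,st=None):
    c,e,M=pose(n,st); px=np.atleast_2d(px).astype(float)
    d=np.c_[(px[:,0]-c["cx"])/c["fx"],-(px[:,1]-c["cy"])/c["fy"],-np.ones(len(px))]@M.T
    return e+d*((z-e[2])/d[:,2])[:,None]
def proj(n,p,st=None):
    c,e,M=pose(n,st); q=(np.atleast_2d(p)-e)@M
    return np.c_[c["cx"]-c["fx"]*q[:,0]/q[:,2],c["cy"]+c["fy"]*q[:,1]/q[:,2]]
def masks(im):
    h=cv2.cvtColor(im,cv2.COLOR_RGB2HSV); H,S,V=cv2.split(h)
    return dict(wood=((H>=7)&(H<28)&(S>60)&(S<215)&(V>90)).astype(np.uint8),white=((S<60)&(V>110)).astype(np.uint8),
      green=((H>45)&(H<75)&(S>100)&(V>40)).astype(np.uint8))
def blobs(m,amin=40):
    m=cv2.morphologyEx(m,cv2.MORPH_CLOSE,np.ones((3,3)))
    return [c for c in cv2.findContours(m,cv2.RETR_EXTERNAL,cv2.CHAIN_APPROX_NONE)[0] if cv2.contourArea(c)>amin]
def grab(n):
    st=readout.get_state(); return cams.read_camera(n),st
E
python3 - <<'E'
from h import *
im,_=grab("top"); m=masks(im)
for k in m:
  for c in blobs(m[k]):
    (cx,cy),wh,a=cv2.minAreaRect(c)
    if cy<75: continue
    z=.008 if k=="wood" else .034
    w=cast("top",c[:,0].astype(float),z)[:,:2].astype(np.float32)*1000
    r=cv2.minAreaRect(w); b=cv2.boxPoints(r); e1,e2=b[1]-b[0],b[2]-b[1]; l=e1 if np.hypot(*e1)>np.hypot(*e2) else e2
    print(k,"px",round(cx),round(cy),"area",cv2.contourArea(c),"xy",np.array(r[0]).round(1),"size",np.array(r[1]).round(1),"longdir deg",round(float(np.degrees(np.arctan2(l[1],l[0])))%180,1))
for n,px,z in(("brings",(396,204),.012),("tring",(126,241),.012),("small",(211.5,253.5),.024),("bowl",(317,129),.045)): print(n,cast("top",px,z))
cv2.imwrite("pics/crop.png",cv2.resize(im[70:350,80:460],None,fx=2,fy=2,interpolation=2)[:,:,::-1])
E
```

```text
wood px 319 250 area 249.0 xy [ 460.9 -121.9] size [ 17.7 107.8] longdir deg 175.8
wood px 121 257 area 2959.5 xy [488.8 320.3] size [115.2 146.1] longdir deg 167.3
wood px 395 204 area 385.5 xy [ 547.7 -309.3] size [50.4 52. ] longdir deg 171.2
wood px 253 190 area 149.5 xy [611.7  12. ] size [70.5 16.8] longdir deg 27.6
wood px 315 189 area 152.0 xy [ 600.1 -130.7] size [70.  17.8] longdir deg 19.3
wood px 208 195 area 232.0 xy [611.  117.1] size [110.1  16.4] longdir deg 21.4
white px 211 253 area 255.0 xy [475.  116.5] size [39.6 39.2] longdir deg 84.3
white px 267 252 area 632.0 xy [465.2  -5.6] size [61.4 61.1] longdir deg 84.3
white px 201 142 area 1240.0 xy [732.7 120.1] size [92.3 94.4] longdir deg 175.4
green px 403 229 area 6256.0 xy [ 487.7 -308.3] size [207.1 152.6] longdir deg 3.2
brings [[ 0.5466 -0.3102  0.012 ]]
tring [[0.5227 0.3068 0.012 ]]
small [[0.4747 0.1165 0.024 ]]
bowl [[ 0.7321 -0.1477  0.045 ]]
```

View pics/crop.png

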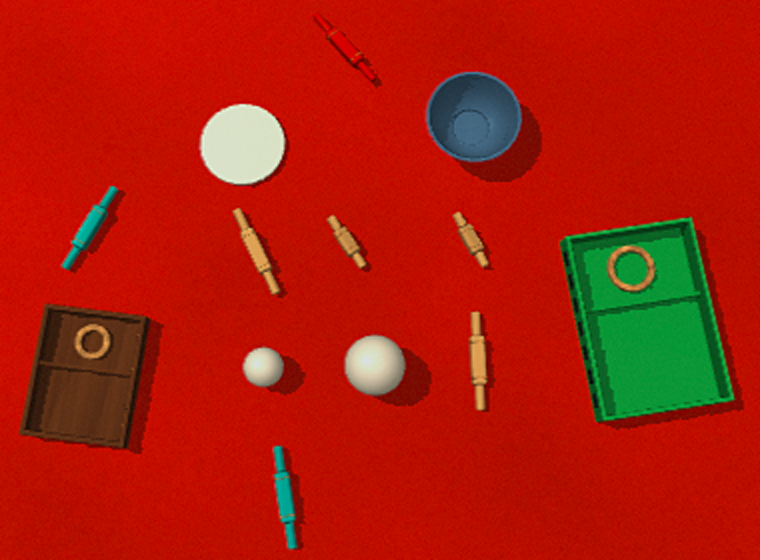

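The crop confirms the choice: plain wooden long bails at crop (256,250) and (478,360), short ones at (347,242) and (470,240), and white balls at (264,367) and (375,365). The rim corners of both containers give me their yaw.

Run:
```python
from h import *
def corners(cr,z):
    w=cast("top",np.array(cr)/2+[79.75,69.75],z)[:,:2]*1000   # order: far-left, far-right, near-right, near-left
    print(w.round(1).tolist(),"c",w.mean(0)); 
    for a,b in((3,0),(2,1)): d=w[b]-w[a]; print(np.hypot(*d),np.degrees(np.arctan2(d[1],d[0])))
    for a,b in((1,0),(2,3)): d=w[b]-w[a]; print(np.hypot(*d),np.degrees(np.arctan2(d[1],d[0]))-90)
corners([(562,238),(692,219),(734,400),(600,420)],.034)
corners([(45,305),(148,318),(126,447),(22,434)],.022)
```

```text
[[585.4, -230.0], [592.7, -379.4], [388.3, -390.0], [381.5, -242.1]] c [ 487.005  -310.3832]
204.276321551478 3.387626022565459
204.68039957831178 2.9722145183146043
149.55969787954058 2.80720542637755
148.08040979472167 2.6471308429887443
[[568.7, 355.5], [542.6, 241.2], [403.7, 272.1], [428.8, 384.4]] c [485.9659 313.3231]
142.91189154060802 -11.665298855105773
142.3207160949291 -12.562349933902247
117.29580316868669 -12.856034268532255
115.05685770637153 -12.576077808988174
```

>>> step_arm(increments=[[[30,-40,0],[0,0,0.06]],[[30,-40,0],[0,0,0.06]],[[30,-40,0],[0,0,0.06]],[[15,-40,0],[0,0,0.06]],[[15,-40,0],[0,0,0.06]],[[15,-40,0],[0,0,0]],[[15,-40,0],[0,0,0]],[[15,-40,0],[0,0,0]]], fingers=1, grip_force=30)

```text
time: 0.82
eef_pos: [0.3487, 0.3475, 0.205]
tcp_rot: [0.001, 1.0, -0.0, -0.0]
contact_force: [1.2, -0.3, 0.6]
opening: 1.0
finger_force: 0.0
```

>>> step_arm(increments=[[[12,-41,0],[0,0,0.05]],[[12,-41,0],[0,0,0]],[[12,-41,0],[0,0,0]],[[12,-41,0],[0,0,0]],[[12,-41,0],[0,0,0]],[[12,-41,0],[0,0,0]],[[12,-41,0],[0,0,0]],[[12,-41,0],[0,0,0]]])

```text
time: 1.48
eef_pos: [0.4423, 0.0275, 0.2054]
tcp_rot: [-0.024, 1.0, 0.0, 0.0]
contact_force: [0.2, 0.7, -0.2]
opening: 0.998
finger_force: 0.0
```

>>> step_arm(increments=[[[0,0,0],[0,0,0]],[[0,0,0],[0,0,0]]])

```text
time: 1.65
eef_pos: [0.4425, 0.0276, 0.2051]
tcp_rot: [-0.021, 1.0, 0.0, -0.0]
contact_force: [-0.5, 0.1, -0.5]
opening: 1.001
finger_force: 0.0
```

Run:
```python
from h import *
im,st=grab("wrist"); cv2.imwrite("pics/w1.png",im[:,:,::-1])
print(st["eef_pos"],st["tcp_rot"])
for c in blobs(masks(im)["white"]):
    (x,y),r=cv2.minEnclosingCircle(c); print(x,y,r,cast("wrist",(x,y),.034,st),cast("wrist",(x,y),.024,st))
print(proj("wrist",[.4652,-.0056,.034],st))
```

```text
[0.4425 0.0276 0.2051] [-0.0215  0.9998  0.0002 -0.0003]
320.5 358.5 33.94858932495117 [[0.7038 0.1161 0.034 ]] [[0.7138 0.1188 0.024 ]]
403.0 302.5 8.321758270263672 [[0.6141 0.2077 0.034 ]] [[0.6215 0.2131 0.024 ]]
117.5 302.5 8.746527671813965 [[ 0.6288 -0.1385  0.034 ]] [[ 0.6366 -0.1432  0.024 ]]
339.1551818847656 189.84483337402344 19.537317276000977 [[0.4738 0.1136 0.034 ]] [[0.477  0.1163 0.024 ]]
227.40374755859375 177.9658966064453 30.31644058227539 [[ 0.4655 -0.0071  0.034 ]] [[ 0.4685 -0.008   0.024 ]]
[[228.8497 177.7303]]
```

View pics/w1.png

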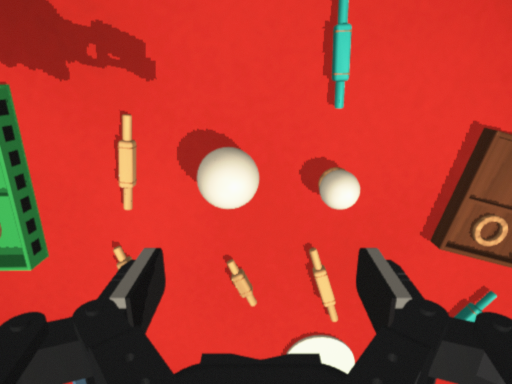

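The large ball is at wrist px (227,178), which puts it at (465,-6.5) mm and agrees with the top view. The small ball is at (339,190) and the bails are clear of the path.

>>> step_arm(increments=[[[12,-17,0],[0,0,0.01]],[[11,-17,0],[0,0,0]],[[0,0,-38],[0,0,0]],[[0,0,-38],[0,0,0]],[[0,0,-20],[0,0,0]],[[0,0,0],[0,0,0]]])

```text
time: 2.2
eef_pos: [0.4606, -0.0017, 0.1036]
tcp_rot: [-0.03, 1.0, 0.002, -0.006]
contact_force: [-0.3, 0.1, -0.9]
opening: 0.996
finger_force: 0.0
```

>>> step_arm(increments=[[[6,-6,0],[0,0,0]],[[0,0,0],[0,0,0]],[[0,0,-20],[0,0,0]],[[0,0,-20],[0,0,0]],[[0,0,0],[0,0,0]]])

```text
time: 2.62
eef_pos: [0.4707, -0.01, 0.0685]
tcp_rot: [-0.029, 1.0, 0.0, -0.001]
contact_force: [-0.1, -0.1, -0.1]
opening: 0.999
finger_force: 0.0
```

>>> step_arm(increments=[[[-5,4,0],[0,0,0]],[[0,0,0],[0,0,0]],[[0,0,0],[0,0,0]],[[0,0,0],[0,0,0]]])

```text
time: 2.95
eef_pos: [0.4676, -0.0066, 0.0711]
tcp_rot: [-0.029, 1.0, -0.0, 0.002]
contact_force: [0.1, 0.5, 1.1]
opening: 1.0
finger_force: 0.0
```

>>> step_arm(increments=[[[-2,0,-21],[0,0,0]],[[0,0,-21],[0,0,0]],[[0,0,-21],[0,0,0]],[[0,0,0],[0,0,0]],[[0,0,0],[0,0,0]],[[0,0,0],[0,0,0]]])

```text
time: 3.45
eef_pos: [0.4656, -0.0068, 0.0077]
tcp_rot: [-0.029, 1.0, -0.0, 0.001]
contact_force: [0.0, -0.3, 0.2]
opening: 1.0
finger_force: 0.0
```

>>> step_arm(increments=[[[0,0,0],[0,0,0]],[[0,0,0],[0,0,0]],[[0,0,0],[0,0,0]],[[0,0,0],[0,0,0]],[[0,0,0],[0,0,0]],[[0,0,0],[0,0,0]]], fingers=-1, grip_force=30)

```text
time: 3.95
eef_pos: [0.4659, -0.0061, 0.0086]
tcp_rot: [-0.029, 1.0, 0.0, 0.001]
contact_force: [-0.8, 2.8, 7.0]
opening: 0.724
finger_force: 31.0
```

>>> step_arm(increments=[[[0,0,10],[0,0,0]],[[0,0,10],[0,0,0]],[[0,0,10],[0,0,0]],[[0,0,10],[0,0,0]],[[0,0,10],[0,0,0]],[[0,0,0],[0,0,0]]], grip_force=45)

```text
time: 4.45
eef_pos: [0.4663, -0.007, 0.0592]
tcp_rot: [-0.029, 1.0, -0.001, 0.003]
contact_force: [0.7, 0.3, -0.5]
opening: 0.709
finger_force: 47.8
```

Run:
```python
from h import *
st=readout.get_state(); print(st["opening"],st["finger_force"],st["contact_force"],st["eef_pos"])
a,_=grab("wrist"); b,_=grab("scene")
for c in blobs(masks(a)["white"],800):
    (x,y),r=cv2.minEnclosingCircle(c); print(x,y,r)
    T=cams.get_calibration("wrist"); f=T["fx"]; M=np.array(T["T_tool_cam"])
    d=np.array([(x-T["cx"])/f,-(y-T["cy"])/f,-1])
    print("tool coords on x=0 plane", M[:3,3]+(M[:3,:3]@d)*(-M[0,3]/(M[:3,:3]@d)[0]))
s=cv2.resize(b[100:260,130:310],None,fx=2.2,fy=2.2); h=np.zeros((384,s.shape[1],3),np.uint8); h[:s.shape[0]]=s
cv2.imwrite("pics/g1.png",np.hstack([a[:,:400],h])[:,:,::-1])
```

```text
0.7088680756767268 47.83117890357971 [ 0.6679  0.2559 -0.4542] [ 0.4663 -0.007   0.0592]
444.70928955078125 229.8023223876953 36.81622314453125
tool coords on x=0 plane [ 0.      0.1013 -0.0022]
260.0 252.3395538330078 69.77529907226562
tool coords on x=0 plane [ 0.     -0.0007 -0.0272]
```

View pics/g1.png

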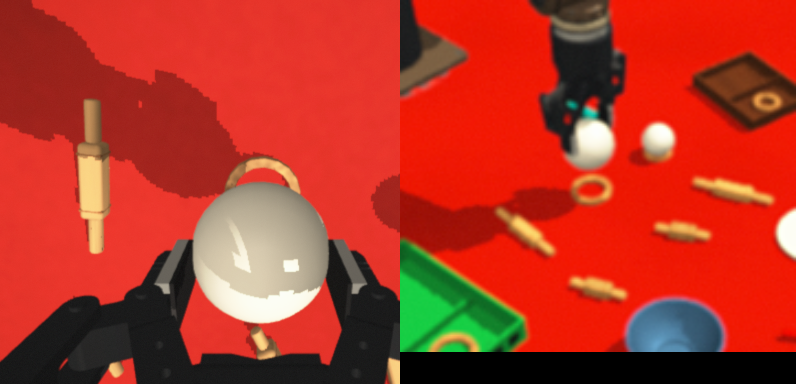

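The ball is held: wrist px (260,252), ring empty below it, and the ball centre about 26 mm behind the TCP. I'll carry it to the basket next.

>>> step_arm(increments=[[[0,0,25],[0,0,0]],[[0,0,35],[0,0,0]],[[10,-36,30],[0,0,0]],[[10,-36,0],[0,0,0]],[[10,-36,0],[0,0,0]],[[10,-36,0],[0,0,0]],[[10,-36,0],[0,0,0]],[[10,-36,0],[0,0,0]]])

```text
time: 5.22
eef_pos: [0.5227, -0.2193, 0.1413]
tcp_rot: [-0.029, 1.0, 0.001, -0.001]
contact_force: [0.9, 0.9, -1.1]
opening: 0.714
finger_force: 48.6
```

>>> step_arm(increments=[[[10,-36,0],[0,0,0]],[[11,-40,0],[0,0,0]],[[0,0,0],[0,0,0]],[[0,0,0],[0,0,0]],[[0,0,0],[0,0,0]]])

```text
time: 5.63
eef_pos: [0.5432, -0.2932, 0.1409]
tcp_rot: [-0.029, 1.0, 0.001, -0.001]
contact_force: [0.6, 0.3, -1.5]
opening: 0.714
finger_force: 48.6
```

Run:
```python
from h import *
im,st=grab("wrist"); cv2.imwrite("pics/w2.png",im[:,:,::-1]); print(st["eef_pos"],st["tcp_rot"],st["opening"])
```

```text
[ 0.5432 -0.2932  0.1409] [-0.0287  0.9996  0.0012 -0.0012] 0.7140185277877238
```

View pics/w2.png

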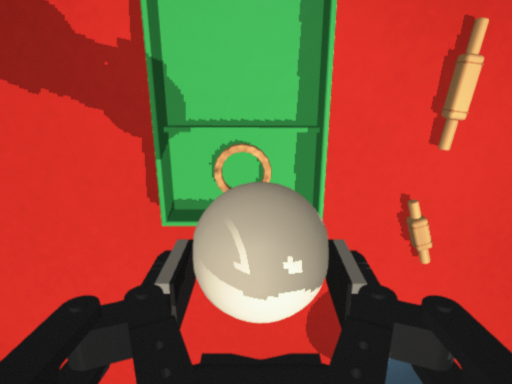

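Run:
```python
from h import *
st=readout.get_state()
print(cast("wrist",[(213.5,169),(271.5,169),(242,144)],.011,st)*1000)
print(cast("wrist",[(162,226),(324,223),(144,0),(336,0)],.034,st)*1000)
print("divider",cast("wrist",[(165,126),(320,125)],.018,st)*1000)
```

```text
[[ 546.3814 -336.4051   11.    ]
 [ 543.2672 -282.4736   11.    ]
 [ 521.3615 -310.8788   11.    ]]
[[ 596.365  -379.3757   34.    ]
 [ 584.9609 -232.6646   34.    ]
 [ 413.592  -386.7948   34.    ]
 [ 405.2854 -244.7872   34.    ]]
divider [[ 508.0514 -378.3893   18.    ]
 [ 499.3507 -243.2555   18.    ]]
```

>>> step_arm(increments=[[[4,-16,0],[0,0,0]],[[0,0,-25],[0,0,0]],[[0,0,-25],[0,0,0]],[[0,0,-25],[0,0,0]],[[0,0,-15],[0,0,0]],[[0,0,0],[0,0,0]],[[0,0,0],[0,0,0]]])

```text
time: 6.27
eef_pos: [0.5474, -0.3079, 0.0515]
tcp_rot: [-0.03, 1.0, 0.001, -0.001]
contact_force: [0.7, -0.8, -1.9]
opening: 0.715
finger_force: 48.6
```

>>> step_arm(increments=[[[0,-2,-10],[0,0,0]],[[0,0,-10],[0,0,0]],[[0,0,-10],[0,0,0]],[[0,0,-5],[0,0,0]],[[0,0,0],[0,0,0]],[[0,0,0],[0,0,0]]])

```text
time: 6.77
eef_pos: [0.5477, -0.3116, 0.0168]
tcp_rot: [-0.029, 1.0, 0.0, -0.0]
contact_force: [0.2, -0.1, -0.2]
opening: 0.71
finger_force: 48.6
```

>>> step_arm(increments=[[[0,2,-2],[0,0,0]],[[0,0,-1],[0,0,0]],[[0,0,-1],[0,0,0]],[[0,0,0],[0,0,0]],[[0,0,0],[0,0,0]]])

```text
time: 7.18
eef_pos: [0.5483, -0.3099, 0.0137]
tcp_rot: [-0.029, 1.0, -0.0, 0.0]
contact_force: [0.4, -0.3, -1.5]
opening: 0.712
finger_force: 48.7
```

>>> step_arm(increments=[[[0,0,-1],[0,0,0]],[[0,0,-1],[0,0,0]],[[0,0,0],[0,0,0]],[[0,0,0],[0,0,0]]])

```text
time: 7.52
eef_pos: [0.5489, -0.3101, 0.0132]
tcp_rot: [-0.029, 1.0, -0.0, 0.001]
contact_force: [-1.3, 2.9, 5.8]
opening: 0.715
finger_force: 50.1
```

Contact at 7 N, so the ball is seated. I'll release it and lift.

>>> step_arm(increments=[[[0,0,0],[0,0,0]],[[0,0,0],[0,0,0]],[[0,0,0],[0,0,0]],[[0,0,0],[0,0,0]],[[0,0,0],[0,0,0]]], fingers=0.9)

```text
time: 7.93
eef_pos: [0.5479, -0.3098, 0.0111]
tcp_rot: [-0.029, 1.0, 0.0, -0.0]
contact_force: [1.0, -0.2, -0.4]
opening: 0.95
finger_force: 0.0
```

>>> step_arm(increments=[[[0,0,10],[0,0,0]],[[0,0,20],[0,0,0]],[[0,0,30],[0,0,0]],[[0,0,35],[0,0,0]],[[0,0,35],[0,0,0]],[[0,0,0],[0,0,0]],[[0,0,0],[0,0,0]]])

```text
time: 8.52
eef_pos: [0.55, -0.3112, 0.146]
tcp_rot: [-0.029, 1.0, -0.003, 0.003]
contact_force: [0.1, 0.1, -0.4]
opening: 0.951
finger_force: 0.0
```

Run:
```python
from h import *
im,st=grab("wrist"); print(st["eef_pos"])
for c in blobs(masks(im)["white"],500):
    (x,y),r=cv2.minEnclosingCircle(c); print(x,y,r,cast("wrist",(x,y),.038,st)*1000)
im,_=grab("top")
for c in blobs(masks(im)["white"],200):
    (x,y),r=cv2.minEnclosingCircle(c); print(x,y,r,cast("top",(x,y),.038)*1000)
cv2.imwrite("pics/t2.png",im[:,:,::-1])
```

```text
[ 0.55   -0.3112  0.146 ]
263.0939636230469 172.26846313476562 38.27927780151367 [[ 548.2183 -310.0545   38.    ]]
211.5 253.0 9.60478687286377 [[474.3985 115.0913  38.    ]]
398.67999267578125 200.61000061035156 14.7681303024292 [[ 549.3695 -309.3815   38.    ]]
201.09910583496094 141.86036682128906 20.745929718017578 [[730.0046 119.4712  38.    ]]
```

The ball sits on the ring: wrist gives (548.2,-310.1), ring (547.5,-309.5). Next is long bail 1.

>>> step_arm(increments=[[[-14,30,0],[0,0,-0.1]],[[-15,32,0],[0,0,-0.03]],[[-15,32,0],[0,0,0]],[[-15,32,0],[0,0,0]],[[-15,32,0],[0,0,0]],[[-15,31,0],[0,0,0]],[[0,0,0],[0,0,0]],[[0,0,0],[0,0,0]]], fingers=0)

```text
time: 9.28
eef_pos: [0.4573, -0.119, 0.1394]
tcp_rot: [0.035, 0.999, 0.001, -0.002]
contact_force: [0.5, -0.6, -0.5]
opening: 0.498
finger_force: 0.0
```

```bash
cat >> h.py <<'E'
def bails(zc=.008,amin=300):
    im,st=grab("wrist"); print("tcp",st["eef_pos"]*1000,"phi",round(float(np.degrees(2*np.arctan2(st["tcp_rot"][1],st["tcp_rot"][0]))-90)%180,1),"open",st["opening"])
    for c in blobs(masks(im)["wood"],amin):
        (cx,cy),_,_=cv2.minAreaRect(c)
        w=cast("wrist",c[:,0],zc,st)[:,:2].astype(np.float32)*1000
        r=cv2.minAreaRect(w); b=cv2.boxPoints(r); e1,e2=b[1]-b[0],b[2]-b[1]; l=e1 if np.hypot(*e1)>np.hypot(*e2) else e2
        print("px",round(cx),round(cy),"xy",np.array(r[0]).round(1),"size",np.array(r[1]).round(1),"grasp phi",round(float(np.degrees(np.arctan2(l[1],l[0]))+90)%180,1))
    return im,st
E
python3 -c "
from h import *
bails()"
```

```text
tcp [ 457.3483 -118.9973  139.4359] phi 86.0 open 0.49818119006696715
px 257 299 xy [ 601.4 -132.1] size [75.2 20. ] grasp phi 112.0
px 492 293 xy [612.8 116.9] size [117.5  21.9] grasp phi 111.0
px 89 256 xy [ 538.1 -299.2] size [51.8 25.5] grasp phi 131.0
px 498 168 xy [475.  101.8] size [19.6 40.7] grasp phi 86.7
px 381 166 xy [464.3  -7.2] size [55.2 52.9] grasp phi 149.3
px 256 170 xy [ 461.8 -123.5] size [ 16.2 112.6] grasp phi 86.2
```

>>> step_arm(increments=[[[4,-4,0],[0,0,0]],[[0,0,-30],[0,0,0]],[[0,0,-35],[0,0,0]],[[0,0,-30],[0,0,0]],[[0,0,-15],[0,0,0]],[[0,0,-12],[0,0,0]],[[0,0,0],[0,0,0]],[[0,0,0],[0,0,0]]])

```text
time: 10.0
eef_pos: [0.4631, -0.1258, 0.0186]
tcp_rot: [0.037, 0.999, 0.0, -0.001]
contact_force: [0.3, -0.2, -0.3]
opening: 0.502
finger_force: 0.0
```

>>> step_arm(increments=[[[-1,3,-7],[0,0,0]],[[0,0,-7],[0,0,0]],[[0,0,0],[0,0,0]],[[0,0,0],[0,0,0]],[[0,0,0],[0,0,0]]])

```text
time: 10.42
eef_pos: [0.4624, -0.1219, 0.0058]
tcp_rot: [0.036, 0.999, -0.0, 0.0]
contact_force: [-0.7, 0.7, 0.2]
opening: 0.499
finger_force: 0.0
```

>>> step_arm(increments=[[[0,0,0],[0,0,0]],[[0,0,0],[0,0,0]],[[0,0,0],[0,0,0]],[[0,0,0],[0,0,0]],[[0,0,0],[0,0,0]],[[0,0,0],[0,0,0]]], fingers=-1, grip_force=30)

```text
time: 10.92
eef_pos: [0.4621, -0.1218, 0.0055]
tcp_rot: [0.036, 0.999, -0.0, 0.0]
contact_force: [-0.2, 0.6, -0.4]
opening: -0.005
finger_force: 0.0
```

The fingers shut on nothing, so I'll look before moving.

Run:
```python
from h import *
im,st=bails(); b,_=grab("scene")
s=cv2.resize(b[150:250,140:240],(384,384),interpolation=2)
cv2.imwrite("pics/g2.png",np.hstack([im[:,60:460],s])[:,:,::-1])
```

```text
tcp [ 462.0955 -121.7952    5.4558] phi 85.9 open -0.004778114187576894
px 8 360 xy [ 543.8 -287.7] size [13.8 29.8] grasp phi 72.3
px 465 218 xy [464.5 -10.8] size [55.9 49.3] grasp phi 98.9
px 260 186 xy [ 438.2 -121. ] size [16.6 65.1] grasp phi 85.1
```

View pics/g2.png

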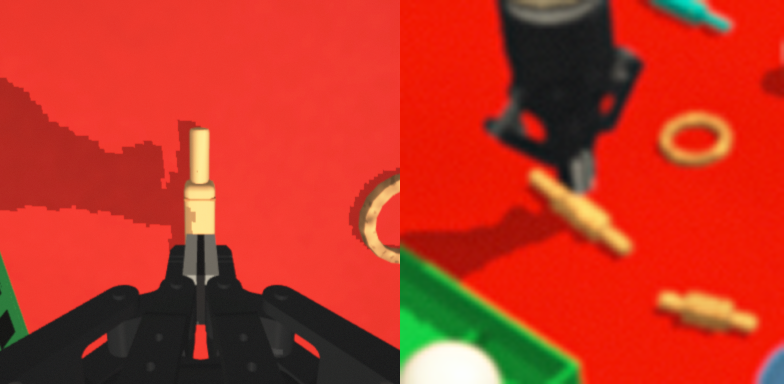

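The fingers closed over the top of the bail at wrist px (260,235), and the bail is unmoved. The tips sit higher than the TCP height suggests, so I'll reopen, go lower with a force check, and grip again.

>>> step_arm(increments=[[[0,0,6],[0,0,0]],[[0,0,0],[0,0,0]],[[0,0,0],[0,0,0]],[[0,0,0],[0,0,0]]], fingers=-0.2)

```text
time: 11.35
eef_pos: [0.4622, -0.1219, 0.0116]
tcp_rot: [0.036, 0.999, -0.0, 0.0]
contact_force: [0.9, 0.3, -0.2]
opening: 0.399
finger_force: 0.0
```

>>> step_arm(increments=[[[0,-1,-6],[0,0,0]],[[0,0,-4],[0,0,0]],[[0,0,-2],[0,0,0]],[[0,0,0],[0,0,0]],[[0,0,0],[0,0,0]]])

```text
time: 11.77
eef_pos: [0.4617, -0.1226, -0.0011]
tcp_rot: [0.036, 0.999, 0.0, -0.0]
contact_force: [-0.2, 0.2, 1.2]
opening: 0.401
finger_force: 0.0
```

>>> step_arm(increments=[[[0,0,0],[0,0,0]],[[0,0,0],[0,0,0]],[[0,0,0],[0,0,0]],[[0,0,0],[0,0,0]],[[0,0,0],[0,0,0]]], fingers=-1, grip_force=25)

```text
time: 12.18
eef_pos: [0.4622, -0.1229, -0.0005]
tcp_rot: [0.036, 0.999, -0.0, 0.0]
contact_force: [0.7, -0.3, 0.4]
opening: 0.002
finger_force: 0.0
```

>>> step_arm(increments=[[[0,0,-1],[0,0,0]],[[0,0,-1],[0,0,0]],[[0,0,0],[0,0,0]],[[0,0,0],[0,0,0]]])

```text
time: 12.52
eef_pos: [0.462, -0.1228, -0.0027]
tcp_rot: [0.036, 0.999, 0.0, -0.0]
contact_force: [1.0, -0.2, -0.2]
opening: 0.001
finger_force: 0.0
```

Run:
```python
from h import *
im,st=bails(); b,_=grab("scene"); t,_=grab("top")
s=cv2.resize(b[130:226,140:236],(384,384),interpolation=2); t=cv2.resize(t[200:300,270:370],(384,384),interpolation=2)
cv2.imwrite("pics/g3.png",np.hstack([im[100:,200:320].repeat(1,0),np.zeros((284,4,3),np.uint8),s[:284],t[50:334,100:]])[:,:,::-1])
```

```text
tcp [ 461.9676 -122.7592   -2.7209] phi 85.9 open 0.0010945414443845872
px 469 224 xy [465.  -14.2] size [56.1 43.1] grasp phi 98.9
px 261 188 xy [ 436.4 -121.4] size [16.6 61.2] grasp phi 86.7
```

View pics/g3.png

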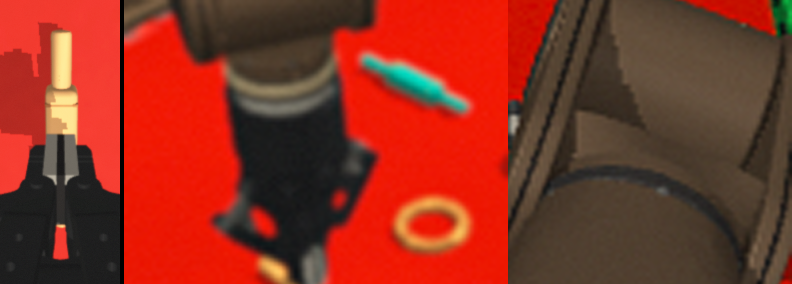

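Still no contact at TCP z = -2.7 mm, and the bail's far end shows under the shut fingers at crop (60,226). The tips are well above the bail, so I'll find its top gently by touch.

>>> step_arm(increments=[[[0,0,-1],[0,0,0]],[[0,0,-1],[0,0,0]],[[0,0,-1],[0,0,0]],[[0,0,0],[0,0,0]],[[0,0,0],[0,0,0]]])

```text
time: 13.08
eef_pos: [0.462, -0.1227, -0.0057]
tcp_rot: [0.036, 0.999, 0.0, -0.0]
contact_force: [0.6, -0.2, 0.1]
opening: -0.001
finger_force: 0.0
```

>>> step_arm(increments=[[[0,0,-1.5],[0,0,0]],[[0,0,-1.5],[0,0,0]],[[0,0,-1.5],[0,0,0]],[[0,0,0],[0,0,0]],[[0,0,0],[0,0,0]]])

```text
time: 13.5
eef_pos: [0.4623, -0.1229, -0.0099]
tcp_rot: [0.036, 0.999, -0.0, 0.0]
contact_force: [-0.4, -0.9, 2.8]
opening: 0.0
finger_force: 1.1
```

>>> step_arm(increments=[[[0,0,-1],[0,0,0]],[[0,0,-1],[0,0,0]],[[0,0,-1],[0,0,0]],[[0,0,0],[0,0,0]],[[0,0,0],[0,0,0]]])

```text
time: 13.92
eef_pos: [0.4622, -0.1229, -0.0101]
tcp_rot: [0.035, 0.999, 0.0, -0.001]
contact_force: [-9.9, 3.2, 23.7]
opening: -0.001
finger_force: 11.8
```

Contact with the bail top (z = 16) comes at TCP z ≈ -10 mm, so the real tips are about 26 mm behind the reported TCP. I'll back off, open, and regrasp with that offset.

>>> step_arm(increments=[[[0,0,6],[0,0,0]],[[0,0,6],[0,0,0]],[[0,0,0],[0,0,0]],[[0,0,0],[0,0,0]],[[0,0,0],[0,0,0]]], fingers=-0.2)

```text
time: 14.33
eef_pos: [0.4617, -0.1226, -0.0016]
tcp_rot: [0.036, 0.999, 0.0, -0.0]
contact_force: [0.4, -0.4, 0.1]
opening: 0.404
finger_force: 0.0
```

>>> step_arm(increments=[[[0,0,-8],[0,0,0]],[[0,0,-6],[0,0,0]],[[0,0,-4],[0,0,0]],[[0,0,-4],[0,0,0]],[[0,0,0],[0,0,0]],[[0,0,0],[0,0,0]]])

```text
time: 14.83
eef_pos: [0.4617, -0.1226, -0.0237]
tcp_rot: [0.036, 0.999, 0.0, -0.001]
contact_force: [1.2, -0.3, 0.3]
opening: 0.4
finger_force: 0.0
```

>>> step_arm(increments=[[[0,0,0],[0,0,0]],[[0,0,0],[0,0,0]],[[0,0,0],[0,0,0]],[[0,0,0],[0,0,0]],[[0,0,0],[0,0,0]]], fingers=-1, grip_force=30)

```text
time: 15.25
eef_pos: [0.4623, -0.1229, -0.0228]
tcp_rot: [0.036, 0.999, -0.0, 0.0]
contact_force: [0.0, 0.7, 0.9]
opening: 0.174
finger_force: 31.5
```

Held. I'll lift it, carry it over, and turn it 82° into lane -63.

>>> step_arm(increments=[[[0,0,20],[0,0,0]],[[0,0,35],[0,0,0]],[[0,0,35],[0,0,-0.12]],[[0,-10,25],[0,0,-0.12]],[[-4,-20,0],[0,0,-0.12]],[[-4,-20,0],[0,0,-0.12]],[[-4,-20,0],[0,0,-0.12]],[[-4,-20,0],[0,0,-0.12]]])

```text
time: 15.92
eef_pos: [0.4458, -0.2135, 0.0922]
tcp_rot: [0.388, 0.922, -0.0, 0.0]
contact_force: [-0.3, 0.8, 0.0]
opening: 0.173
finger_force: 31.4
```

>>> step_arm(increments=[[[-4,-20,0],[0,0,-0.12]],[[-4,-20,0],[0,0,-0.12]],[[-4,-20,0],[0,0,-0.12]],[[-4,-20,0],[0,0,-0.12]],[[-4,-14,0],[0,0,-0.12]],[[-2,-10,0],[0,0,-0.12]],[[0,0,0],[0,0,0]],[[0,0,0],[0,0,0]]])

```text
time: 16.58
eef_pos: [0.4238, -0.3168, 0.0917]
tcp_rot: [0.685, 0.728, 0.0, -0.0]
contact_force: [-0.9, -0.4, -0.3]
opening: 0.178
finger_force: 31.4
```

Run:
```python
from h import *
im,st=bails(.09); cv2.imwrite("pics/w3.png",im[:,:,::-1])
```

```text
tcp [ 423.787  -316.794    91.6934] phi 3.5 open 0.1775959504033486
px 400 169 xy [ 494.8 -280.6] size [32.1 10.8] grasp phi 149.8
px 260 245 xy [ 424.3 -337.3] size [ 20.7 141.3] grasp phi 3.2
```

View pics/w3.png

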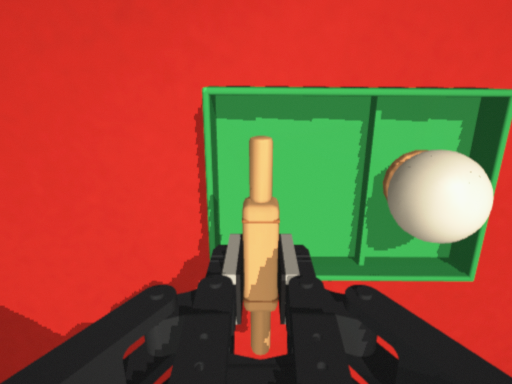

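Run:
```python
from h import *
st=readout.get_state()
print(cast("wrist",[(204,88),(512,90),(474,280),(209,265)],.034,st)*1000)
print("divider",cast("wrist",[(374,97),(361,264)],.018,st)*1000)
M=lambda x,y:(487.5+x*.998-y*.0628,-312.5+x*.0628+y*.998)
for p in[(-104,73),(-104,-73),(104,-73),(19,68)]:print(p,M(*p))
```

```text
[[ 381.928  -246.2817   34.    ]
 [ 583.7911 -235.1762   34.    ]
 [ 596.1196 -378.9313   34.    ]
 [ 387.035  -378.2374   34.    ]]
divider [[ 499.4198 -245.6137   18.    ]
 [ 510.9178 -379.4223   18.    ]]
(-104, 73) (379.12359999999995, -246.17720000000003)
(-104, -73) (388.2924, -391.8852)
(104, -73) (595.8764, -378.8228)
(19, 68) (502.1916, -243.4428)
```

The basket model matches the view: corners at (204,88) and (474,280), with the bail aligned inside. I'll lower it.

>>> step_arm(increments=[[[1,0,-20],[0,0,0]],[[0,0,-25],[0,0,0]],[[0,0,-25],[0,0,0]],[[0,0,-20],[0,0,0]],[[0,0,-10],[0,0,0]],[[0,0,-6],[0,0,0]],[[0,0,0],[0,0,0]],[[0,0,0],[0,0,0]]])

```text
time: 17.3
eef_pos: [0.4257, -0.317, -0.0133]
tcp_rot: [0.686, 0.728, -0.0, 0.001]
contact_force: [1.6, 1.0, -0.4]
opening: 0.176
finger_force: 31.4
```

>>> step_arm(increments=[[[0,0,-2],[0,0,0]],[[0,0,-1],[0,0,0]],[[0,0,0],[0,0,0]],[[0,0,0],[0,0,0]]])

```text
time: 17.63
eef_pos: [0.4254, -0.3171, -0.0165]
tcp_rot: [0.686, 0.728, -0.0, 0.001]
contact_force: [0.4, -0.1, -0.7]
opening: 0.175
finger_force: 31.4
```

>>> step_arm(increments=[[[0,0,-1],[0,0,0]],[[0,0,-1],[0,0,0]],[[0,0,-0.5],[0,0,0]],[[0,0,0],[0,0,0]],[[0,0,0],[0,0,0]]])

```text
time: 18.05
eef_pos: [0.4252, -0.317, -0.0188]
tcp_rot: [0.686, 0.728, -0.0, -0.0]
contact_force: [-1.9, 1.8, 5.6]
opening: 0.181
finger_force: 32.1
```

>>> step_arm(increments=[[[0,0,0],[0,0,0]],[[0,0,0],[0,0,0]],[[0,0,0],[0,0,0]],[[0,0,10],[0,0,0]],[[0,0,30],[0,0,0]],[[0,0,40],[0,0,0]],[[0,0,40],[0,0,0]],[[0,20,10],[0,0,-0.12]]], fingers=-0.3)

```text
time: 18.72
eef_pos: [0.4286, -0.3023, 0.1189]
tcp_rot: [0.73, 0.684, -0.0, 0.008]
contact_force: [1.1, 0.2, 1.0]
opening: 0.349
finger_force: 0.0
```

>>> step_arm(increments=[[[15,33,0],[0,0,-0.12]],[[15,33,0],[0,0,-0.12]],[[15,33,0],[0,0,-0.12]],[[15,33,0],[0,0,-0.12]],[[15,33,0],[0,0,-0.12]],[[15,33,0],[0,0,-0.12]],[[15,33,0],[0,0,-0.12]],[[15,33,0],[0,0,-0.12]]])

```text
time: 19.38
eef_pos: [0.5416, -0.0407, 0.1112]
tcp_rot: [0.958, 0.285, 0.0, 0.0]
contact_force: [-0.1, -0.5, -0.8]
opening: 0.352
finger_force: 0.0
```

>>> step_arm(increments=[[[15,33,0],[0,0,-0.12]],[[15,33,0],[0,0,-0.06]],[[15,33,0],[0,0,0]],[[15,33,0],[0,0,0]],[[6,18,0],[0,0,0]],[[0,0,0],[0,0,0]],[[0,0,0],[0,0,0]],[[0,0,0],[0,0,0]]])

```text
time: 20.05
eef_pos: [0.6065, 0.1066, 0.1105]
tcp_rot: [0.98, 0.201, -0.0, 0.0]
contact_force: [-0.2, -1.1, 0.1]
opening: 0.35
finger_force: 0.0
```

Run:
```python
from h import *
im,st=bails()
im,_=grab("top"); c=[b for b in blobs(masks(im)["wood"],100)]
for b in c:
    (x,y),wh,a=cv2.minAreaRect(b); 
    if x>360: print((x,y),wh,a,cast("top",(x,y),.012)*1000)
```

```text
tcp [606.517  106.5892 110.4673] phi 113.2 open 0.35017306830922607
px 291 336 xy [463.9  11.5] size [45. 21.] grasp phi 117.1
px 491 277 xy [ 599.  -133.4] size [74.1 27.3] grasp phi 112.4
px 363 211 xy [610.7   9.6] size [73.  19.2] grasp phi 118.1
px 37 219 xy [476.6 271. ] size [166.1  61.6] grasp phi 99.7
px 253 163 xy [610.  115.1] size [112.3  16.8] grasp phi 110.8
(407.01153564453125, 257.0751037597656) (6.994630813598633, 48.96241760253906) 81.25383758544922 [[ 424.9633 -315.5714   12.    ]]
```

Bail 1 lies at (425,-315.6) in its lane. Bail 2 is at (610,115.5), so I'll pick it now.

>>> step_arm(increments=[[[4,9,0],[0,0,-0.042]],[[0,0,-30],[0,0,0]],[[0,0,-30],[0,0,0]],[[0,0,-25],[0,0,0]],[[0,0,-10],[0,0,0]],[[0,0,0],[0,0,0]],[[0,0,0],[0,0,0]]], fingers=-0.2)

```text
time: 20.73
eef_pos: [0.6111, 0.1154, 0.0158]
tcp_rot: [0.984, 0.18, -0.0, 0.0]
contact_force: [0.9, -0.1, 0.1]
opening: 0.396
finger_force: 0.0
```

```bash
python3 -c "
from h import *
bails()"
```

```text
tcp [611.0503 115.4026  15.7619] phi 110.8 open 0.39640022480567844
px 422 265 xy [617.2  12.5] size [60.5 21.9] grasp phi 120.5
px 260 214 xy [609.5 114.9] size [113.6  16.7] grasp phi 111.0
```

>>> step_arm(increments=[[[-1,0,-15],[0,0,0]],[[0,0,-12],[0,0,0]],[[0,0,-8],[0,0,0]],[[0,0,-4],[0,0,0]],[[0,0,0],[0,0,0]],[[0,0,0],[0,0,0]]])

```text
time: 21.28
eef_pos: [0.61, 0.1162, -0.0235]
tcp_rot: [0.984, 0.181, -0.0, -0.0]
contact_force: [0.1, 0.1, -0.1]
opening: 0.398
finger_force: 0.0
```

>>> step_arm(increments=[[[0,0,0],[0,0,0]],[[0,0,0],[0,0,0]],[[0,0,0],[0,0,0]],[[0,0,0],[0,0,0]],[[0,0,0],[0,0,0]]], fingers=-1, grip_force=30)

```text
time: 21.7
eef_pos: [0.6107, 0.1162, -0.0227]
tcp_rot: [0.984, 0.181, 0.001, 0.0]
contact_force: [-0.0, 0.8, 3.8]
opening: 0.183
finger_force: 31.7
```

>>> step_arm(increments=[[[0,0,20],[0,0,0]],[[0,0,35],[0,0,0]],[[0,0,35],[0,0,0]],[[-5,-10,30],[0,0,0.12]],[[-11,-33,0],[0,0,0.12]],[[-11,-33,0],[0,0,0.12]],[[-11,-33,0],[0,0,0.12]],[[-11,-33,0],[0,0,0.12]]])

```text
time: 22.37
eef_pos: [0.56, -0.0269, 0.0964]
tcp_rot: [0.885, 0.466, -0.0, 0.0]
contact_force: [0.8, -1.1, 0.1]
opening: 0.176
finger_force: 31.3
```

>>> step_arm(increments=[[[-11,-33,0],[0,0,0.12]],[[-11,-33,0],[0,0,0.12]],[[-11,-33,0],[0,0,0.12]],[[-11,-33,0],[0,0,0.12]],[[-11,-33,0],[0,0,0.12]],[[-11,-33,0],[0,0,0.069]],[[-11,-33,0],[0,0,0]],[[-11,-33,0],[0,0,0]]])

```text
time: 23.03
eef_pos: [0.4721, -0.2901, 0.0962]
tcp_rot: [0.686, 0.727, 0.0, -0.0]
contact_force: [1.0, -0.8, -0.9]
opening: 0.178
finger_force: 31.3
```

>>> step_arm(increments=[[[-5,-23,0],[0,0,0]],[[0,0,0],[0,0,0]],[[0,0,0],[0,0,0]],[[0,0,0],[0,0,0]]])

```text
time: 23.37
eef_pos: [0.4679, -0.3112, 0.0959]
tcp_rot: [0.686, 0.727, 0.0, -0.001]
contact_force: [0.3, 0.4, -1.1]
opening: 0.176
finger_force: 31.3
```

>>> step_arm(increments=[[[1,-2,-20],[0,0,0]],[[0,0,-25],[0,0,0]],[[0,0,-25],[0,0,0]],[[0,0,-20],[0,0,0]],[[0,0,-12],[0,0,0]],[[0,0,-8],[0,0,0]],[[0,0,0],[0,0,0]],[[0,0,0],[0,0,0]]])

```text
time: 24.03
eef_pos: [0.4698, -0.3137, -0.0131]
tcp_rot: [0.686, 0.728, 0.0, 0.0]
contact_force: [0.5, -0.1, 0.0]
opening: 0.176
finger_force: 31.3
```

>>> step_arm(increments=[[[0,0,-2],[0,0,0]],[[0,0,-1],[0,0,0]],[[0,0,-1],[0,0,0]],[[0,0,0],[0,0,0]],[[0,0,0],[0,0,0]]])

```text
time: 24.45
eef_pos: [0.4694, -0.3141, -0.0172]
tcp_rot: [0.686, 0.727, -0.0, 0.0]
contact_force: [-0.3, 0.0, -1.5]
opening: 0.175
finger_force: 31.3
```

>>> step_arm(increments=[[[0,0,-1],[0,0,0]],[[0,0,-1],[0,0,0]],[[0,0,0],[0,0,0]],[[0,0,0],[0,0,0]]])

```text
time: 24.78
eef_pos: [0.4694, -0.3142, -0.0187]
tcp_rot: [0.686, 0.727, -0.0, 0.0]
contact_force: [-1.3, 0.8, 5.6]
opening: 0.175
finger_force: 32.0
```

>>> step_arm(increments=[[[0,0,0],[0,0,0]],[[0,0,0],[0,0,0]],[[0,0,0],[0,0,0]],[[0,0,10],[0,0,0]],[[0,0,30],[0,0,0]],[[0,0,40],[0,0,0]],[[0,0,40],[0,0,0]],[[0,20,20],[0,0,0.12]]], fingers=-0.3)

```text
time: 25.45
eef_pos: [0.4717, -0.2981, 0.1271]
tcp_rot: [0.642, 0.767, -0.001, 0.005]
contact_force: [1.0, 0.1, 0.9]
opening: 0.35
finger_force: 0.0
```

>>> step_arm(increments=[[[0,35,0],[0,0,0.12]],[[0,35,0],[0,0,0.12]],[[0,35,0],[0,0,0.12]],[[0,35,0],[0,0,0.12]],[[0,35,0],[0,0,0.12]],[[0,35,0],[0,0,0.12]],[[0,35,0],[0,0,0.12]],[[0,35,0],[0,0,0.12]]], fingers=0.4)

```text
time: 26.12
eef_pos: [0.469, -0.0123, 0.1211]
tcp_rot: [0.212, 0.977, 0.0, 0.001]
contact_force: [0.9, -0.2, -0.8]
opening: 0.702
finger_force: 0.0
```

>>> step_arm(increments=[[[0,35,0],[0,0,0.12]],[[2,35,0],[0,0,0.09]],[[2,35,0],[0,0,0]],[[2,25,0],[0,0,0]],[[0,0,0],[0,0,0]],[[0,0,0],[0,0,0]],[[0,0,0],[0,0,0]]])

```text
time: 26.7
eef_pos: [0.4752, 0.1158, 0.1207]
tcp_rot: [0.111, 0.994, -0.0, 0.0]
contact_force: [-0.3, -1.2, 1.1]
opening: 0.698
finger_force: 0.0
```

```bash
cat >> h.py <<'E'
def ball(z,amin=300):
    im,st=grab("wrist"); print("tcp",st["eef_pos"]*1000,st["tcp_rot"],st["opening"])
    for c in blobs(masks(im)["white"],amin):
        (x,y),r=cv2.minEnclosingCircle(c); print(x,y,r,cast("wrist",(x,y),z,st)*1000)
    return im,st
E
python3 - <<'E'
from h import *
im,st=ball(.024)
im,_=grab("top")
for b in blobs(masks(im)["wood"],100)+blobs(masks(im)["white"],200):
    (x,y),wh,a=cv2.minAreaRect(b); 
    if x>360: print((x,y),wh,a,cast("top",(x,y),.012)*1000)
cv2.imwrite("pics/t3.png",cv2.resize(im[150:300,330:480],(600,600),interpolation=2)[:,:,::-1])
E
```

```text
tcp [475.215  115.8208 120.6846] [ 0.1108  0.9938 -0.0002  0.0001] 0.6976101826167491
261.64031982421875 179.42030334472656 25.67973518371582 [[476.2467 115.9651  24.    ]]
(407.01153564453125, 257.0751037597656) (6.994630813598633, 48.96241760253906) 81.25383758544922 [[ 424.9633 -315.5714   12.    ]]
(402.89190673828125, 237.3513641357422) (6.904757499694824, 48.66210174560547) 80.53767395019531 [[ 469.499  -313.5572   12.    ]]
(399.0000305175781, 200.99998474121094) (28.284271240234375, 28.284271240234375) 45.0 [[ 552.8472 -318.1687   12.    ]]
```

View pics/t3.png

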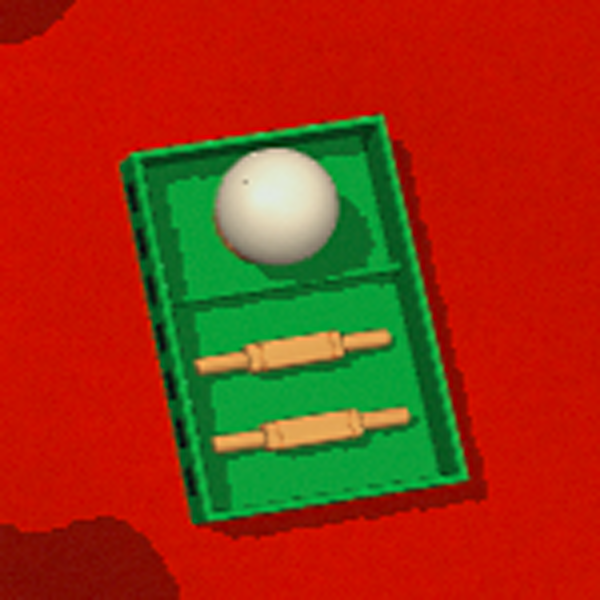

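The match kit is done: ball at crop (277,207) on its ring, both bails flat and parallel in the bay. Now the small ball, at (476,116).

>>> step_arm(increments=[[[0,0,-30],[0,0,0]],[[0,0,-35],[0,0,0]],[[0,0,-30],[0,0,0]],[[0,0,-20],[0,0,0]],[[0,0,-14],[0,0,0]],[[0,0,-8],[0,0,0]],[[0,0,0],[0,0,0]],[[0,0,0],[0,0,0]]])

```text
time: 27.47
eef_pos: [0.4756, 0.1154, -0.0163]
tcp_rot: [0.112, 0.994, -0.0, 0.0]
contact_force: [0.7, -0.0, 1.0]
opening: 0.699
finger_force: 0.0
```

>>> step_arm(increments=[[[0,0,0],[0,0,0]],[[0,0,0],[0,0,0]],[[0,0,0],[0,0,0]],[[0,0,0],[0,0,0]],[[0,0,0],[0,0,0]]], fingers=-1, grip_force=30)

```text
time: 27.88
eef_pos: [0.4769, 0.1163, -0.015]
tcp_rot: [0.111, 0.994, 0.0, 0.002]
contact_force: [-0.5, 1.6, 7.2]
opening: 0.492
finger_force: 30.4
```

>>> step_arm(increments=[[[0,0,15],[0,0,0]],[[0,0,30],[0,0,0]],[[0,0,40],[0,0,0]],[[4,16,25],[0,0,0]],[[7,30,0],[0,0,0]],[[7,30,0],[0,0,0]],[[7,30,0],[0,0,0]],[[7,30,0],[0,0,0]]])

```text
time: 28.55
eef_pos: [0.5071, 0.2532, 0.0935]
tcp_rot: [0.111, 0.994, -0.0, 0.0]
contact_force: [0.4, -1.0, -0.5]
opening: 0.497
finger_force: 30.6
```

>>> step_arm(increments=[[[0,25,0],[0,0,0]],[[0,0,0],[0,0,0]],[[0,0,0],[0,0,0]],[[0,0,0],[0,0,0]]])

```text
time: 28.88
eef_pos: [0.5066, 0.2766, 0.0928]
tcp_rot: [0.111, 0.994, -0.001, -0.001]
contact_force: [0.8, -0.3, 0.2]
opening: 0.497
finger_force: 30.6
```

Run:
```python
from h import *
im,st=ball(.11); cv2.imwrite("pics/w4.png",im[:,:,::-1])
```

```text
tcp [506.6122 276.5579  92.7993] [ 0.1108  0.9938 -0.0006 -0.0006] 0.49698120370661303
320.0 262.0 26.24890899658203 [[524.3879 303.6431 110.    ]]
201.0 262.0 26.24890899658203 [[510.8019 243.3077 110.    ]]
260.5 266.5 50.52237319946289 [[520.197  272.8974 110.    ]]
```

View pics/w4.png

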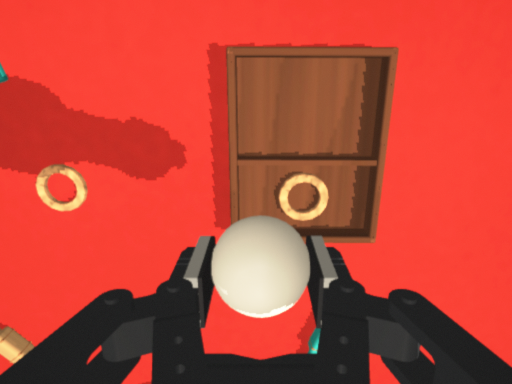

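Run:
```python
from h import *
st=readout.get_state()
r=cast("wrist",[(278,197),(329.5,197),(303.5,173.5),(303.5,221)],.011,st)*1000; print(r,r.mean(0))
w=cast("wrist",[(227,48),(396,48),(375,242)],.022,st)*1000; print(w)
print("divider",cast("wrist",[(236,160),(377,161)],.020,st)*1000)
a=np.radians(-12.5);c,s=np.cos(a),np.sin(a)
for p in[(-73,-58),(-73,58),(73,58),(38,0),(-31,0)]: print(p,486+p[0]*c-p[1]*s,314+p[0]*s+p[1]*c)
```

```text
[[520.5766 286.8073  11.    ]
 [529.7098 327.1228  11.    ]
 [505.8262 310.3457  11.    ]
 [545.7214 302.9472  11.    ]] [525.4585 306.8058  11.    ]
[[405.2487 275.5494  22.    ]
 [430.3191 385.9155  22.    ]
 [571.3509 355.1559  22.    ]]
divider [[481.6369 262.4668  20.    ]
 [505.6848 365.0751  20.    ]]
(-73, -58) 402.1768938718349 273.1749234045254
(-73, 58) 427.2838890886548 386.4252602304377
(73, 58) 569.8231061281651 354.8250765954746
(38, 0) 523.0992482705575 305.7752946703521
(-31, 0) 455.73482377928207 320.7096280320812
```

The ball is centred in the fingers at px (260,266). The tray ring at px (303,197) is at about (524.2,306.7). I'll move over it and lower.

>>> step_arm(increments=[[[9,15,0],[0,0,0]],[[9,15,0],[0,0,0]],[[0,0,-20],[0,0,0]],[[0,0,-25],[0,0,0]],[[0,0,-20],[0,0,0]],[[0,0,0],[0,0,0]],[[0,0,0],[0,0,0]],[[0,0,0],[0,0,0]]])

```text
time: 29.6
eef_pos: [0.5262, 0.3066, 0.0296]
tcp_rot: [0.112, 0.994, 0.0, 0.001]
contact_force: [-0.5, 0.3, -0.5]
opening: 0.5
finger_force: 30.7
```

>>> step_arm(increments=[[[-2,0,-10],[0,0,0]],[[0,0,-10],[0,0,0]],[[0,0,-8],[0,0,0]],[[0,0,-5],[0,0,0]],[[0,0,-2],[0,0,0]],[[0,0,0],[0,0,0]],[[0,0,0],[0,0,0]]])

```text
time: 30.18
eef_pos: [0.5233, 0.3072, -0.0066]
tcp_rot: [0.111, 0.994, 0.0, -0.0]
contact_force: [-0.6, 0.2, -0.0]
opening: 0.496
finger_force: 30.7
```

>>> step_arm(increments=[[[0,0,-1],[0,0,0]],[[0,0,-1],[0,0,0]],[[0,0,-1],[0,0,0]],[[0,0,0],[0,0,0]],[[0,0,0],[0,0,0]]])

```text
time: 30.6
eef_pos: [0.5244, 0.3074, -0.0083]
tcp_rot: [0.111, 0.994, 0.0, 0.001]
contact_force: [0.0, -1.6, 4.9]
opening: 0.497
finger_force: 31.1
```

>>> step_arm(increments=[[[0,0,-0.5],[0,0,0]],[[0,0,0],[0,0,0]],[[0,0,0],[0,0,0]]])

```text
time: 30.85
eef_pos: [0.5246, 0.3074, -0.0085]
tcp_rot: [0.111, 0.994, 0.0, 0.001]
contact_force: [0.1, -1.0, 6.4]
opening: 0.492
finger_force: 31.2
```

>>> step_arm(increments=[[[0,0,0],[0,0,0]],[[0,0,0],[0,0,0]],[[0,0,0],[0,0,0]],[[0,0,0],[0,0,0]],[[0,0,0],[0,0,0]]], fingers=0.25)

```text
time: 31.27
eef_pos: [0.5228, 0.307, -0.0107]
tcp_rot: [0.111, 0.994, -0.0, -0.0]
contact_force: [0.4, 0.5, 0.3]
opening: 0.623
finger_force: 0.0
```

>>> step_arm(increments=[[[0,0,10],[0,0,0]],[[0,0,20],[0,0,0]],[[0,0,35],[0,0,0]],[[0,0,35],[0,0,0]],[[0,0,20],[0,0,0]],[[0,0,0],[0,0,0]],[[0,0,0],[0,0,0]]])

```text
time: 31.85
eef_pos: [0.5244, 0.3076, 0.1124]
tcp_rot: [0.111, 0.994, 0.001, 0.002]
contact_force: [0.0, 0.4, -0.6]
opening: 0.629
finger_force: 0.0
```

Run:
```python
from h import *
im,st=ball(.030)
im,_=grab("top")
for b in blobs(masks(im)["white"],100):
    (x,y),r=cv2.minEnclosingCircle(b); print((x,y),r,cast("top",(x,y),.030)*1000)
```

```text
tcp [524.4481 307.6025 112.4286] [0.111  0.9938 0.001  0.0019] 0.6287775482272565
125.0 374.25 20.014156341552734 [[686.0096 135.0368  30.    ]]
335.0 264.5 27.390790939331055 [[610.5373 353.6935  30.    ]]
185.5 264.5 27.212228775024414 [[581.859  227.9304  30.    ]]
260.1954040527344 184.2756805419922 27.52954864501953 [[525.2623 306.8068  30.    ]]
(123.125, 239.28125) 9.853765487670898 [[524.5708 308.0275  30.    ]]
(398.862060546875, 201.0) 14.99614429473877 [[ 549.8138 -312.1703   30.    ]]
(201.09910583496094, 141.86036682128906) 20.745929718017578 [[732.7805 120.2867  30.    ]]
```

The small ball sits on the tray ring at (525,307). Now short bail A at (611,11); bail B stays where it is.

>>> step_arm(increments=[[[5,-16,0],[0,0,0.1]],[[10,-33,0],[0,0,0.12]],[[10,-33,0],[0,0,0.12]],[[10,-33,0],[0,0,0.12]],[[10,-33,0],[0,0,0.12]],[[10,-33,0],[0,0,0.12]],[[10,-33,0],[0,0,0]],[[10,-33,0],[0,0,0]]], fingers=-0.2)

```text
time: 32.62
eef_pos: [0.5968, 0.0586, 0.1073]
tcp_rot: [-0.237, 0.972, 0.001, -0.002]
contact_force: [1.2, 0.2, -0.7]
opening: 0.397
finger_force: 0.0
```

>>> step_arm(increments=[[[10,-33,0],[0,0,0]],[[2,-16,-30],[0,0,0]],[[0,0,-25],[0,0,0]],[[0,0,-20],[0,0,0]],[[0,0,0],[0,0,0]],[[0,0,0],[0,0,0]],[[0,0,0],[0,0,0]]])

```text
time: 33.2
eef_pos: [0.6103, 0.0114, 0.035]
tcp_rot: [-0.237, 0.972, 0.0, -0.0]
contact_force: [0.5, 0.2, -0.2]
opening: 0.403
finger_force: 0.0
```

```bash
python3 -c "
from h import *
bails()"
```

```text
tcp [610.3076  11.3516  34.9566] phi 117.4 open 0.4034882124527003
px 259 210 xy [612.4  11.2] size [72.7 16.9] grasp phi 117.4
px 500 96 xy [486.7 102. ] size [34.7 11.8] grasp phi 130.4
px 43 83 xy [ 600.5 -132.6] size [71.7 24.7] grasp phi 110.8
px 356 10 xy [485.6   3.3] size [ 9. 40.] grasp phi 27.4
```

>>> step_arm(increments=[[[1,0,-20],[0,0,0]],[[0,0,-18],[0,0,0]],[[0,0,-12],[0,0,0]],[[0,0,-6],[0,0,0]],[[0,0,-2],[0,0,0]],[[0,0,0],[0,0,0]],[[0,0,0],[0,0,0]]])

```text
time: 33.83
eef_pos: [0.6122, 0.011, -0.022]
tcp_rot: [-0.237, 0.972, -0.0, 0.001]
contact_force: [-0.1, -0.5, -0.7]
opening: 0.405
finger_force: 0.0
```

>>> step_arm(increments=[[[0,0,0],[0,0,0]],[[0,0,0],[0,0,0]],[[0,0,0],[0,0,0]],[[0,0,0],[0,0,0]],[[0,0,0],[0,0,0]]], fingers=-1, grip_force=30)

```text
time: 34.25
eef_pos: [0.6124, 0.011, -0.0218]
tcp_rot: [-0.237, 0.972, -0.0, 0.001]
contact_force: [-0.0, 0.4, 5.2]
opening: 0.176
finger_force: 31.6
```

>>> step_arm(increments=[[[0,0,20],[0,0,0]],[[0,0,35],[0,0,0]],[[0,0,35],[0,0,0]],[[-6,11,30],[0,0,0.12]],[[-15,30,0],[0,0,0.12]],[[-15,30,0],[0,0,0.12]],[[-15,30,0],[0,0,0.12]],[[-15,30,0],[0,0,0.12]]])

```text
time: 34.92
eef_pos: [0.5439, 0.1431, 0.0965]
tcp_rot: [-0.515, 0.857, 0.0, -0.0]
contact_force: [0.7, 0.3, -0.3]
opening: 0.178
finger_force: 30.9
```

>>> step_arm(increments=[[[-15,30,0],[0,0,0.12]],[[-15,30,0],[0,0,0.12]],[[-15,30,0],[0,0,0.034]],[[-15,30,0],[0,0,0]],[[-15,30,0],[0,0,0]],[[-15,28,0],[0,0,0]],[[0,0,0],[0,0,0]],[[0,0,0],[0,0,0]]])

```text
time: 35.58
eef_pos: [0.4539, 0.321, 0.0963]
tcp_rot: [-0.627, 0.779, 0.0, -0.001]
contact_force: [-1.3, 0.2, -0.2]
opening: 0.176
finger_force: 30.9
```

Run:
```python
from h import *
im,st=bails(.09); cv2.imwrite("pics/w5.png",im[:,:,::-1])
```

```text
tcp [453.863  321.0435  96.2591] phi 167.6 open 0.17552322197752757
px 211 216 xy [478.6 318. ] size [132.1 104.6] grasp phi 167.1
```

View pics/w5.png

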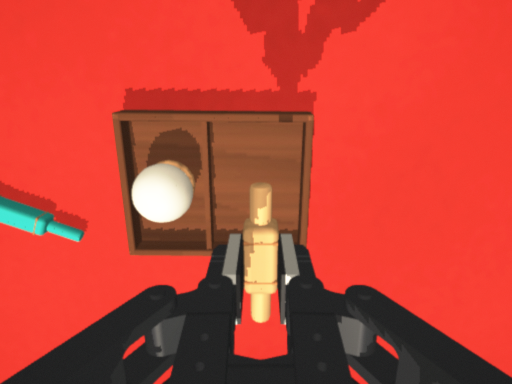

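Run:
```python
from h import *
st=readout.get_state()
d=cast("wrist",[(210,123),(209,249)],.020,st)[:,:2]*1000; w=cast("wrist",[(304,122),(300,235)],.022,st)[:,:2]*1000
f=cast("wrist",[(115,114),(313,116),(130,253)],.022,st)[:,:2]*1000
print(d,w,f); a=np.radians(-12.5); R2=np.array([[np.cos(a),np.sin(a)],[-np.sin(a),np.cos(a)]])
t=np.array([456.6,321])
for n,p in(("div",d),("wall",w),("rim",f)): print(n,((p-t)@R2.T).round(1))
```

```text
[[479.5215 264.8111]
 [507.3179 364.3336]] [[412.4146 278.6942]
 [431.5782 367.0404]] [[544.2841 243.6277]
 [405.3166 275.8811]
 [571.2372 352.8198]]
div [[ 34.5 -49.9]
 [ 40.1  53.3]]
wall [[-34.  -50.9]
 [-34.4  39.5]]
rim [[102.4 -56.6]
 [-40.3 -55.1]
 [105.   55.9]]
```

The held bail at px (261,250) is aligned with the bay, and the divider and wall edges confirm the bay centre within 1–2 mm. I'll lower it.

>>> step_arm(increments=[[[3,0,-20],[0,0,0]],[[0,0,-25],[0,0,0]],[[0,0,-25],[0,0,0]],[[0,0,-20],[0,0,0]],[[0,0,-10],[0,0,0]],[[0,0,-6],[0,0,0]],[[0,0,0],[0,0,0]],[[0,0,0],[0,0,0]]])

```text
time: 36.3
eef_pos: [0.4592, 0.32, -0.0083]
tcp_rot: [-0.625, 0.78, -0.0, 0.001]
contact_force: [0.6, -0.4, -0.7]
opening: 0.175
finger_force: 30.9
```

>>> step_arm(increments=[[[0,0,-2],[0,0,0]],[[0,0,-1],[0,0,0]],[[0,0,-1],[0,0,0]],[[0,0,-1],[0,0,0]],[[0,0,0],[0,0,0]],[[0,0,0],[0,0,0]]])

```text
time: 36.8
eef_pos: [0.4583, 0.3202, -0.014]
tcp_rot: [-0.626, 0.78, -0.0, 0.0]
contact_force: [-0.2, -0.8, 0.0]
opening: 0.181
finger_force: 30.9
```

>>> step_arm(increments=[[[0,0,-1],[0,0,0]],[[0,0,-1],[0,0,0]],[[0,0,-0.5],[0,0,0]],[[0,0,0],[0,0,0]],[[0,0,0],[0,0,0]]])

```text
time: 37.22
eef_pos: [0.4584, 0.3202, -0.0158]
tcp_rot: [-0.626, 0.78, 0.0, -0.0]
contact_force: [-2.0, -0.4, 5.8]
opening: 0.176
finger_force: 31.6
```

>>> step_arm(increments=[[[0,0,0],[0,0,0]],[[0,0,0],[0,0,0]],[[0,0,0],[0,0,0]],[[0,0,10],[0,0,0]],[[0,0,30],[0,0,0]],[[0,0,40],[0,0,0]],[[0,0,40],[0,0,0]],[[0,0,40],[0,0,0]]], fingers=-0.4)

```text
time: 37.88
eef_pos: [0.4578, 0.3199, 0.1454]
tcp_rot: [-0.625, 0.78, 0.0, -0.0]
contact_force: [-0.3, 0.6, 0.1]
opening: 0.302
finger_force: 0.0
```

>>> step_arm(increments=[[[-20,35,20],[0,0,0]],[[-20,35,0],[0,0,0]],[[-20,35,0],[0,0,0]],[[-20,35,0],[0,0,0]],[[-20,35,0],[0,0,0]],[[-20,35,0],[0,0,0]],[[0,0,0],[0,0,0]],[[0,0,0],[0,0,0]]])

```text
time: 38.55
eef_pos: [0.3382, 0.529, 0.1623]
tcp_rot: [-0.627, 0.779, -0.0, 0.0]
contact_force: [-0.2, -0.8, -0.3]
opening: 0.294
finger_force: 0.0
```

Run:
```python
from h import *
print(readout.get_state()["eef_pos"])
im,_=grab("top"); cv2.imwrite("pics/final.png",cv2.resize(im[70:350,80:460],None,fx=2,fy=2,interpolation=2)[:,:,::-1])
```

```text
[0.3382 0.529  0.1623]
```

View pics/final.png

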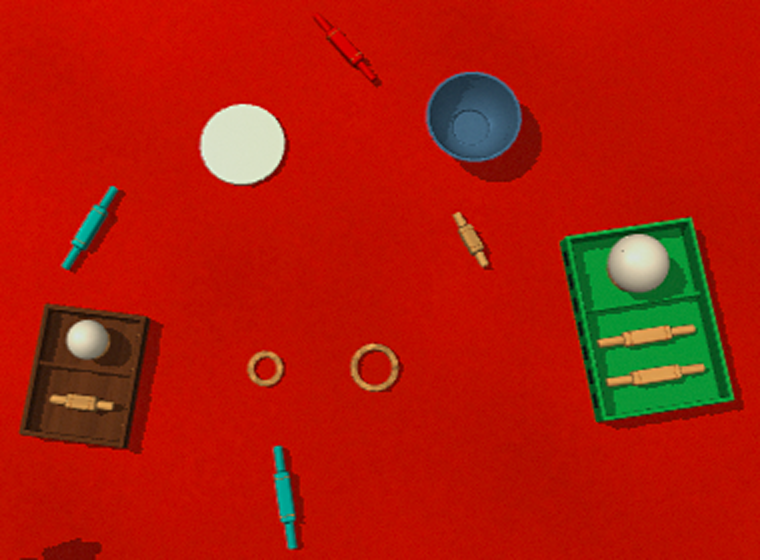

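The final view shows both kits complete. The small ball is at (88,340) with the short bail at (82,402). The large ball is at (638,263) with the long bails at (648,336) and (656,375). The other short bail at (470,240), the bowl and the coaster have not moved.

```bash
python3 -c "
from plant import sign_off
print(sign_off())"
```

```text
the job is handed in; nothing more can be done
None
```

Both kits are made up as asked and the job is handed in at about 39 s of the 115 s limit; the other short bail, the bowl and the coaster were left untouched.

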